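Lock the rolling guide's stop at the pointer

ROBOT

A 7-joint arm with a two-finger parallel gripper is mounted at the origin on the work surface. World frame = base frame: x ahead of the robot, y to its left, z up, the work surface at z = 0. Lengths are in m, angles in rad, forces in N, time in s.
With the tool pointing down it reaches from about 0.35 to 0.9 m from the base axis. Payload 19.9 kg.
Tool frame: the origin (TCP) lies between the finger pads; the fingertips stand 19 mm ahead of it and the grasp point (between the pads) is the TCP (tcp_to_tips is the distance from the TCP to the fingertips, in m); z points along the fingers, y is the line along which they close (so a half turn about z gives the same grasp; the last joint's range is limited). The gripper opens to 94 mm and grips with 3 to 60 N. Pads are 16 mm wide; open, the fingers measure 119 mm over their backs; the gripper's body (75 mm by 177 mm) begins 78 mm behind the grasp point.
Start: joints at [1.196, 0.417, -0.01, 1.614, 0.005, 1.111, -0.053], TCP at [0.204, -0.591, 0.224] pointing down, gripper open.
Joint ranges: [-2.81, 2.81], [-0.39, 2.02], [-1.27, 1.25], [0.06, 2.57], [-1.19, 4.33], [0.19, 2], [-2.82, 2.82]. Speed limits (rad/s): [1.89, 1.89, 2.39, 2.39, 3.01, 3.01, 3.01].

INTERFACE

Orientations are given as a rotation vector (axis times angle).
In Python, from cell import state, read_camera, hand_in, search_frame, tcp_to_tips gives the robot as it stands.
- The arm moves only by the tool arm_command, never from a script. Its argument "steps" is a list of rows, each an object with "fingers": the opening, from 0 (shut) to 1 (fully open); "delta_pos": the shift along the tool's x, y, z in m, a list of three; "rot": the turn, a rotation vector about the tool's x, y, z in rad, a list of three. In form: [{"fingers": fingers, "delta_pos": [x, y, z], "rot": [wx, wy, wz]}, ...]. A call has 1 to 10 rows; each row is the pose to reach, as a shift and turn from the pose commanded when the call began, along the tool's axes at that moment; what a row does not reach only later rows make up. A row lasts 1/8 s, in which the tool goes at most 62.5 mm and 10.7 degrees, less where a joint would pass 70% of its speed; a pose out of reach is approached as far as the arm can. A call with a gripper value outside its range is refused whole. The fingers move at their own pace and stop on an object; "newtons" is the grip in N (left out, the last holds). Time passes only in rows, so rows that repeat a pose let the fingers close. It gives the time, the measured TCP pose, the force, the opening and the grip force at its end, in the units of the state.
- state(): the state, without advancing time (a new reading comes with each control period).
- read_camera(name): name is "scene" or "top" or "wrist"; returns a dict with "pixels" (420x560x3 uint8, red, green, blue), "fx", "fy", "cx", "cy" (pixels), "distortion" ([k1, k2, p1, p2, k3] as OpenCV has them; the pictures are not rectified), "world_from_camera" (4x4, takes a point from camera to world coordinates). Camera axes: x right, y down, z forward; pixel columns grow to the right and rows downward; lengths in m; the calibration is good to about 2 mm. A picture is of the moment at which its call begins. There is no depth.
- hand_in(): hands the job in; it is judged then, once.
Trained networks look in a picture, given as the dict that the camera call returned (one of the last four; its "shot" number tells which), for a name from the list of things; names that differ only in an ending like _2 or _b are one class to them, and where a whole thing is asked for, a point or a joint stands for the part that bears it (a point fixed in the world has none). Each returns a list of dicts, best first, with "p" (0 to 1); they miss things now and then, are a little off and sometimes report something else, mostly with a low value. They report only what shows in the picture. A call takes as long as a camera call.
- search_frame(picture, target): "bbox" ([left, top, width, height] in pixels, round what is visible of it).
The state is a dict: "clock": time; "joint_positions": joint angles; "joint_velocities": joint speeds; "tau": joint torques, N m; "eef_pos": TCP position; "ee_rot": TCP orientation; "contact_force": force on the tool from outside, world axes, zero at the start; "torque": the same for the moment, N m; "opening": finger opening in m; "grasp_force": force on a finger pad.
Only numpy, scipy, OpenCV 4.12 (cv2) and the standard library are available. Lean on these libraries where they do the work, as an engineer would, in place of code of your own. Each camera call takes 0.05 s, during which the arm holds its last target. There are 200 camera calls.

TASK

On the plastic rolling guide, slide the stop carriage along to the tall pointer tab and throw its lever fully down so that its catch drops home in the notch there. The notched strip has been fitted with some play, so the notch can be up to 10 mm to either side of the pointer: feel for it, and do not force the lever while it is blocked. Leave the platter, cup, dispenser and tongs where they are.

Things in the scene. Friction and masses are not known exactly. Their poses are not given: they have to be found in the camera images.
- guide: Rolling guide, fixed to the counter: white plastic board 250 (x) x 420 (y) x 16 mm, origin at the centre of its underside, z up. Its rail and notch slot run along its y axis (long way); its -x side faces the robot.
- pointer: Tall grey pointer tab with a level diamond-shaped head (34 mm corner to corner), fixed on the guide's far edge (guide x = +112 mm), 60 mm tall, top 76 mm above the counter: marks the notch to use. Origin at its foot's centre; axes parallel to the guide's. It stands at guide y = -55, 0 or +55 mm; stubs 12 mm high, 22 mm wide, stand at the other two places.
- carriage (a joint): Position (m) of the grey stop carriage along the guide's +y, 0 at mid-guide, ends at -0.11 and +0.11; starts near the -y end. It slides stiffly (about 2 N) and stays where left. Its block is 80 (x) x 112 (y) x 26 mm, centred at guide x = +50 mm, top 50 mm above the counter; the lever is at its middle.
- push_face (a point): Point at mid-height (37 mm above the counter) on the carriage's upright -y end face, at x = +30 mm of the guide; push here towards the guide's +y. The board below is 16 mm high.
- lever (a joint): Angle (rad) of the lever on the carriage: 0 fully raised, 0.6 level and fully down with the catch home in a notch. On the plain strip between notches the catch is blocked at about 0.48. The hinge is stiff (about 2 N at the thumb plate) and stays where left.
- thumb_plate: Black thumb plate at the end of the lever, 52 mm along the lever, 38 mm wide (guide y), with side rims 9 mm high, 32 mm apart inside, so a shut gripper fits between. Origin at the centre of its top face, 130 mm from the hinge; z is its upward normal, x points to the hinge. Top face 64 mm above the counter when home, about 80 mm when blocked on the strip.
- catch_tip (a point): Lower end of the lever's steel catch (12 x 6 mm, 6 mm along the guide's y), 97 mm from the hinge and 39 mm below the lever's midline; 22 mm above the counter when home.
- platter: White ceramic platter, 210 mm across, 22 mm high; leave alone. Origin under its centre.
- cup: Glass cup, 74 mm across, 95 mm high; leave alone. Origin under its centre.
- dispenser: Stainless pump dispenser, 68 mm across, 192 mm high; leave alone. Origin under its centre.
- tongs: Wooden tongs lying flat, 220 mm long, 10 mm thick; leave alone. Origin under the middle.
- slot_mid (a point): Middle of the guide's notch slot, 34 mm above the counter. In the slot lies a metal strip, top at that height, with three notches 12 mm deep, 11 mm wide along the guide's y and 55 mm apart, one for each tab on the far edge. The whole strip sits up to 10 mm off along y, either way; this offset is not measured and must be felt.
- fence (a point): Middle of the upper edge of the carriage's thin fence blade, 74 mm above the counter. The blade (5 mm thick, lower edge at 42 mm) is 118 mm long along the guide's x and stands 52 mm to the +y side of the lever.
- lever_hinge (a point): The lever's hinge: axis along the guide's y, at guide x = +85 mm, 61 mm above the counter. The lever, 156 mm long, points from here towards the robot (guide -x).

How it is judged:
By the outcome, as a careful person would: the job done as asked, in the order asked, and still so for the second after the job is handed in, with the robot touching nothing.
It also fails if it takes over 61 s, if anything falls off the work surface, if the arm or the gripper's body presses on something with over 40 N, if the wrist force passes 120 N, or if a joint passes its speed limit or range.

## Working session

There is one attempt and no reset: what is moved stays moved. The work goes in short steps, Python scripts to look and compute and a tool call to move; the robot and the scene stay as the last step left them, time stands still between calls to the robot, and variables do not carry over. Pictures are saved under pics/ and viewed, at most 10 in all, crops included, and the job is handed in when it is done.

Besides the shell and the picture viewer there is one more tool, called after "Emit:" as name([rows], argument=value, ...), one row to a line, values as JSON. arm_command: Moves the arm, as the interface text tells. Its arguments: {"type":"object","properties":{"steps":{"type":"array"},"newtons":{"type":"number"}},"required":["steps"]}

```bash
mkdir -p pics; ls; cat > h.py <<'E'
import numpy as np, cv2
from cell import *
def K(c): return np.array([[c['fx'],0,c['cx']],[0,c['fy'],c['cy']],[0,0,1.]])
def ray(c,uv,z):
    p=cv2.undistortPoints(np.array([[uv]],float),K(c),np.array(c['distortion'],float))[0,0]
    T=np.array(c['world_from_camera']); d=T[:3,:3]@np.array([p[0],p[1],1]); o=T[:3,3]
    return o+d*(z-o[2])/d[2]
def proj(c,P):
    T=np.linalg.inv(np.array(c['world_from_camera'])); P=np.atleast_2d(np.array(P,float))
    return cv2.projectPoints(P,cv2.Rodrigues(T[:3,:3])[0],T[:3,3],K(c),np.array(c['distortion'],float))[0][:,0]
def save(c,n): cv2.imwrite('pics/'+n,np.ascontiguousarray(c['pixels'][:,:,::-1]))
E
python3 - <<'E'
from h import *
s=state(); print({k:np.round(v,3) for k,v in s.items()})
for n in('top','scene'):
    c=read_camera(n); save(c,n+'1.png'); print(n,np.round(c['world_from_camera'],3))
    for t in ('guide','pointer','carriage','thumb_plate','lever','fence','platter','cup','dispenser','tongs'):
        r=search_frame(c,t)[:2]; print(t,[(np.round(q['bbox']),round(q['p'],2)) for q in r])
E
```

```text
pics
{'clock': np.float64(0.0), 'joint_positions': array([ 1.197,  0.418, -0.01 ,  1.614,  0.005,  1.111, -0.053]), 'joint_velocities': array([-0.001,  0.001, -0.002,  0.   ,  0.002,  0.   , -0.   ]), 'tau': array([-1.0000e-03, -8.5123e+01,  6.3800e-01, -4.2598e+01, -4.9000e-02,
        1.9000e-02,  0.0000e+00]), 'eef_pos': array([ 0.204, -0.59 ,  0.224]), 'ee_rot': array([-3.097, -0.52 ,  0.   ]), 'contact_force': array([-0.111,  0.211,  0.048]), 'torque': array([-0.04 , -0.035,  0.008]), 'grasp_force': np.float64(0.0), 'opening': np.float64(0.094)}
top [[ 2.000e-03 -9.780e-01  2.070e-01  2.510e-01]
 [-1.000e+00 -1.000e-03  1.000e-03 -1.200e-02]
 [-0.000e+00 -2.070e-01 -9.780e-01  1.528e+00]
 [ 0.000e+00  0.000e+00  0.000e+00  1.000e+00]]
guide [(array([228., 178., 130.,  75.]), 0.82)]
pointer []
carriage [(array([301., 181.,  36.,  58.]), 0.93), (array([228., 173., 129.,  78.]), 0.47)]
thumb_plate [(array([318., 210.,  10.,  15.]), 0.59)]
lever [(array([314., 178.,  15.,  45.]), 0.68), (array([301., 180.,  36.,  42.]), 0.36)]
fence [(array([302., 184.,  33.,  58.]), 0.97)]
platter 
[... 260 characters left out ...]
3 -7.860e-01 -6.180e-01  9.260e-01]
 [ 0.000e+00  0.000e+00  0.000e+00  1.000e+00]]
guide [(array([180., 164., 174., 117.]), 0.78)]
pointer [(array([248., 230.,  15.,  24.]), 0.65)]
carriage [(array([202., 162.,  74.,  65.]), 0.66), (array([213., 162.,  45.,  51.]), 0.57)]
thumb_plate [(array([237., 164.,  12.,  20.]), 0.59), (array([129., 131.,  26.,  72.]), 0.39)]
lever [(array([214., 163.,  38.,  50.]), 0.6)]
fence [(array([203., 158.,  79.,  72.]), 0.98), (array([183., 161., 171., 124.]), 0.63)]
platter [(array([372., 301.,  97.,  74.]), 0.76)]
cup [(array([427., 235.,  34.,  45.]), 0.67)]
dispenser [(array([130., 129.,  29.,  73.]), 0.59)]
tongs [(array([185., 146.,  27.,  36.]), 0.85)]
```

```bash
python3 - <<'E'
import cv2,numpy as np
a=cv2.imread('pics/top1.png')[140:290,210:430]
b=cv2.imread('pics/scene1.png')[110:300,120:370]
a=cv2.resize(a,None,fx=3.6,fy=3.6,interpolation=2); b=cv2.resize(b,None,fx=3.1,fy=3.1,interpolation=2)
cv2.imwrite('pics/a.png',a);cv2.imwrite('pics/b.png',b)
E
```

```text
(no output)
```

View pics/a.png

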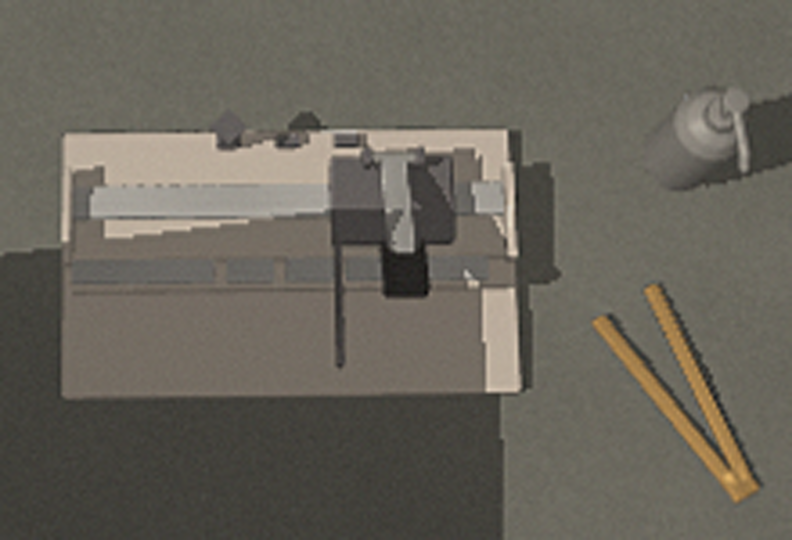

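View pics/b.png

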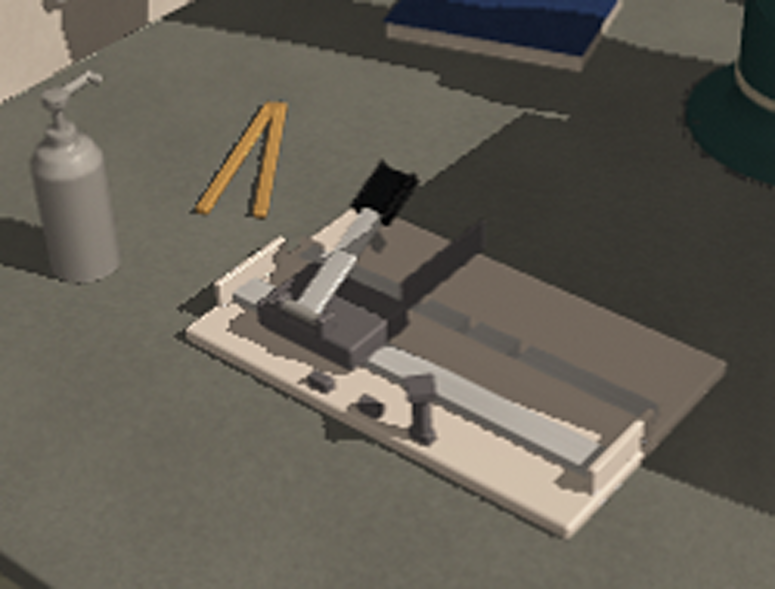

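The pictures show the tall pointer at the +y (left) place: top crop (230,130), with stubs at (292,137) and (347,140). The carriage is near the −y end, and pale gaps that look like notches show in the strip at (221,270) and (281,270).

```bash
python3 - <<'E'
from h import *
c=read_camera('top'); f=lambda u,v:(210+(u+.5)/3.6-.5,140+(v+.5)/3.6-.5)
for n,u,v,z in [('farL',63,131,.016),('farR',508,130,.016),('nearL',62,398,.016),('nearR',521,392,.016),('ptr head',231,126,.076),('stub0',292,141,.028),('stub-',347,139,.028),('notchA',221,270,.034),('notchB',281,270,.034),('fence top near',340,366,.074),('fence top far',338,245,.074),('plate near L',385,296,.12),('plate near R',428,296,.12),('block L near',331,240,.05),('blockRnear',455,243,.05),('disp',715,110,.19)]:
    print(n,np.round(ray(c,f(u,v),z),4))
cs=read_camera('scene'); g=lambda u,v:(120+(u+.5)/3.1-.5,110+(v+.5)/3.1-.5)
for n,u,v,z in [('ptr head',421,385,.076),('stub0',370,403,.028),('stub-',320,378,.028),('farR',188,335,.016),('farL',568,530,.016),('nearL',724,366,.016),('block far L top',352,352,.05),('blockfarR',260,312,.05),('notchA',520,345,.034),('notchB',468,321,.034)]:
    print('S',n,np.round(ray(cs,g(u,v),z),4))
# slot profile in the top picture
px=c['pixels'].astype(int)
for v in (213,214,215,216): print(v,[int(x) for x in px[v,228:312].sum(1)//3])
E
```

```text
farL [0.6691 0.1433 0.016 ]
farR [ 0.6709 -0.2748  0.016 ]
nearL [0.4182 0.1388 0.016 ]
nearR [ 0.424  -0.2785  0.016 ]
ptr head [ 0.6573 -0.0143  0.076 ]
stub0 [ 0.6564 -0.071   0.028 ]
stub- [ 0.6585 -0.1222  0.028 ]
notchA [ 0.5333 -0.0054  0.034 ]
notchB [ 0.5333 -0.06    0.034 ]
fence top near [ 0.4403 -0.11    0.074 ]
fence top far [ 0.5484 -0.1095  0.074 ]
plate near L [ 0.4945 -0.1461  0.12  ]
plate near R [ 0.4946 -0.1829  0.12  ]
block L near [ 0.558  -0.1048  0.05  ]
blockRnear [ 0.5554 -0.2171  0.05  ]
disp [ 0.6406 -0.4199  0.19  ]
S ptr head [ 0.66   -0.0098  0.076 ]
S stub0 [ 0.662 -0.065  0.028]
S stub- [ 0.6635 -0.1198  0.028 ]
S farR [ 0.6818 -0.2635  0.016 ]
S farL [0.6719 0.1446 0.016 ]
S nearL [0.4295 0.1413 0.016 ]
S block far L top [ 0.64   -0.1024  0.05  ]
S blockfarR [ 0.6476 -0.2026  0.05  ]
S notchA [ 0.5311 -0.0054  0.034 ]
S notchB [ 0.5321 -0.0617  0.034 ]
213 [86, 86, 93, 96, 94, 95, 95, 94, 96, 95, 94, 96, 93, 95, 95, 100, 96, 97, 95, 96, 97, 99, 98, 100, 100, 98, 102, 99, 101, 102, 103, 103, 101, 103, 102, 100, 104, 100, 104, 101, 98, 105, 107, 107, 1
[... 649 characters left out ...]
 100, 99, 102, 100, 101, 99, 99, 101, 101, 102, 103, 100, 101, 104, 101, 103, 100, 103, 100, 101, 102, 100, 104, 93, 104, 111, 108, 100, 96, 99, 100, 96, 101, 100, 101, 100, 102, 98, 101, 99, 109, 107, 114, 94, 100, 99, 100, 99, 99, 99, 100, 102, 100, 99, 103, 101, 94, 54, 56, 102, 89, 96, 100, 96, 97, 97]
216 [110, 106, 101, 94, 96, 100, 97, 97, 98, 98, 97, 95, 97, 99, 96, 102, 99, 100, 100, 99, 97, 99, 100, 101, 103, 101, 102, 100, 101, 103, 100, 102, 102, 101, 103, 98, 104, 99, 103, 102, 100, 96, 109, 110, 106, 99, 99, 99, 102, 100, 102, 99, 99, 102, 103, 100, 103, 100, 104, 108, 110, 92, 97, 102, 102, 101, 102, 103, 102, 102, 103, 105, 102, 104, 91, 53, 57, 113, 93, 98, 100, 102, 99, 99]
```

```bash
cat >> h.py <<'E'
from scipy.spatial.transform import Rotation as R
def down(tilt=0.):  # tool x along +y, z down (then y along +x); tilt leans the body to -y
    return R.from_rotvec([-tilt,0,0])*0 if False else R.from_rotvec([tilt,0,0])*R.from_matrix(np.array([[0,1,0],[1,0,0],[0,0,-1.]]))
def go(p,Rt):
    s=state(); R0=R.from_rotvec(s['ee_rot'])
    print('dpos',np.round(R0.inv().apply(np.array(p)-s['eef_pos']),4),'rot',np.round((R0.inv()*Rt).as_rotvec(),3),'| now',np.round(s['eef_pos'],4),'F',np.round(s['contact_force'],1),'t',round(float(s['clock']),2))
E
sed -i 's/return R.from_rotvec(\[-tilt,0,0\])\*0 if False else /return /' h.py
python3 - <<'E'
from h import *
Rt=down(.1); print(Rt.as_matrix().round(2)) 
go([.575,-.245,.224],Rt)
E
```

```text
[[ 0.   1.   0. ]
 [ 1.   0.   0.1]
 [ 0.1  0.  -1. ]]
dpos [ 4.634e-01 -2.056e-01  4.000e-04] rot [ 0.062  0.087 -1.237] | now [ 0.2042 -0.5907  0.2244] F [-0.2 -0.6  0.4] t 1.2
```

Emit:
arm_command([
  {"fingers": 0, "delta_pos": [0.463, -0.206, 0], "rot": [0.062, 0.087, -1.237]},
  {"fingers": 0, "delta_pos": [0.463, -0.206, 0], "rot": [0.062, 0.087, -1.237]},
  {"fingers": 0, "delta_pos": [0.463, -0.206, 0], "rot": [0.062, 0.087, -1.237]},
  {"fingers": 0, "delta_pos": [0.463, -0.206, 0], "rot": [0.062, 0.087, -1.237]},
  {"fingers": 0, "delta_pos": [0.463, -0.206, 0], "rot": [0.062, 0.087, -1.237]},
  {"fingers": 0, "delta_pos": [0.463, -0.206, 0], "rot": [0.062, 0.087, -1.237]},
  {"fingers": 0, "delta_pos": [0.463, -0.206, 0], "rot": [0.062, 0.087, -1.237]},
  {"fingers": 0, "delta_pos": [0.463, -0.206, 0], "rot": [0.062, 0.087, -1.237]},
  {"fingers": 0, "delta_pos": [0.463, -0.206, 0], "rot": [0.062, 0.087, -1.237]},
  {"fingers": 0, "delta_pos": [0.463, -0.206, 0], "rot": [0.062, 0.087, -1.237]},
])

```text
clock: 2.45
eef_pos: [0.5744, -0.2447, 0.2242]
ee_rot: [-2.169, -2.17, -0.108]
contact_force: [-0.7, -0.7, -0.3]
opening: 0.0008
grasp_force: 0.0
```

```bash
python3 - <<'E'
from h import *
go([.575,-.242,.05],down(.1))
c=read_camera('wrist'); save(c,'w1.png')
print(proj(c,[[.575,-.218,.037],[.575,-.242,.03],[.63,-.162,.061]]).round())
E
```

```text
dpos [-0.0147  0.0007  0.1736] rot [-0.001 -0.     0.001] | now [ 0.5744 -0.2447  0.2242] F [-0.7 -0.7 -0.3] t 2.45
[[275. 184.]
 [275. 205.]
 [329. 132.]]
```

View pics/w1.png

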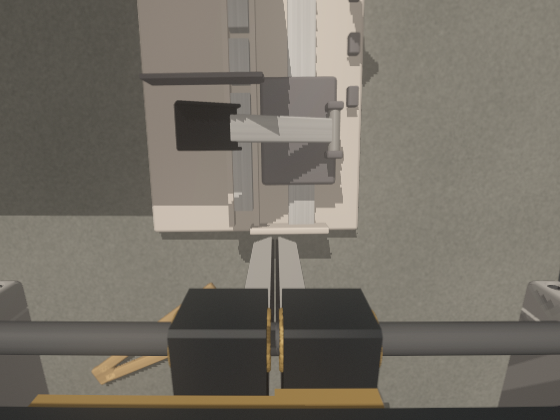

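The wrist view shows the carriage block (rows 77–184) with its −y face at about (298,184), the end wall at about row 230, and a clear gap between them. I'll go down into the gap.

Emit:
arm_command([
  {"fingers": 0, "delta_pos": [-0.008, 0, 0.087], "rot": [0, 0, 0]},
  {"fingers": 0, "delta_pos": [-0.015, 0, 0.174], "rot": [0, 0, 0]},
  {"fingers": 0, "delta_pos": [-0.015, 0, 0.174], "rot": [0, 0, 0]},
  {"fingers": 0, "delta_pos": [-0.015, 0, 0.174], "rot": [0, 0, 0]},
  {"fingers": 0, "delta_pos": [-0.015, 0, 0.174], "rot": [0, 0, 0]},
])

```text
clock: 3.12
eef_pos: [0.5751, -0.2435, 0.0519]
ee_rot: [-2.172, -2.17, -0.11]
contact_force: [0.8, -0.6, 1.0]
opening: 0.0006
grasp_force: 0.0
```

```bash
python3 - <<'E'
from h import *
go([.575,-.085,.05],down(.1))
E
```

```text
dpos [ 0.1575 -0.0002  0.0176] rot [ 0.002  0.001 -0.001] | now [ 0.5751 -0.2435  0.0519] F [ 0.8 -0.6  1. ] t 3.12
```

Emit:
arm_command([
  {"fingers": 0, "delta_pos": [0.016, 0, 0.001], "rot": [0, 0, 0]},
  {"fingers": 0, "delta_pos": [0.032, 0, 0.003], "rot": [0, 0, 0]},
  {"fingers": 0, "delta_pos": [0.048, 0, 0.005], "rot": [0, 0, 0]},
  {"fingers": 0, "delta_pos": [0.064, 0, 0.006], "rot": [0, 0, 0]},
  {"fingers": 0, "delta_pos": [0.08, 0, 0.008], "rot": [0, 0, 0]},
  {"fingers": 0, "delta_pos": [0.096, 0, 0.01], "rot": [0, 0, 0]},
  {"fingers": 0, "delta_pos": [0.112, 0, 0.011], "rot": [0, 0, 0]},
  {"fingers": 0, "delta_pos": [0.128, 0, 0.013], "rot": [0, 0, 0]},
  {"fingers": 0, "delta_pos": [0.144, 0, 0.014], "rot": [0, 0, 0]},
  {"fingers": 0, "delta_pos": [0.156, 0, 0.016], "rot": [0, 0, 0]},
])

```text
clock: 4.38
eef_pos: [0.5745, -0.0842, 0.0496]
ee_rot: [-2.169, -2.171, -0.109]
contact_force: [-0.9, -3.2, 2.3]
opening: -0.0
grasp_force: 1.3
```

```bash
python3 - <<'E'
from h import *
go([.575,-.085,.05],down(.1))
c=read_camera('wrist'); save(c,'w2.png')
c=read_camera('top')
im=np.ascontiguousarray(c['pixels'][160:270,220:370,::-1]); cv2.imwrite('pics/t2.png',cv2.resize(im,None,fx=5,fy=5,interpolation=2))
E
```

```text
dpos [-0.0008  0.0005 -0.0005] rot [-0.    -0.     0.001] | now [ 0.5745 -0.0842  0.0496] F [-0.9 -3.2  2.3] t 4.38
```

View pics/t2.png

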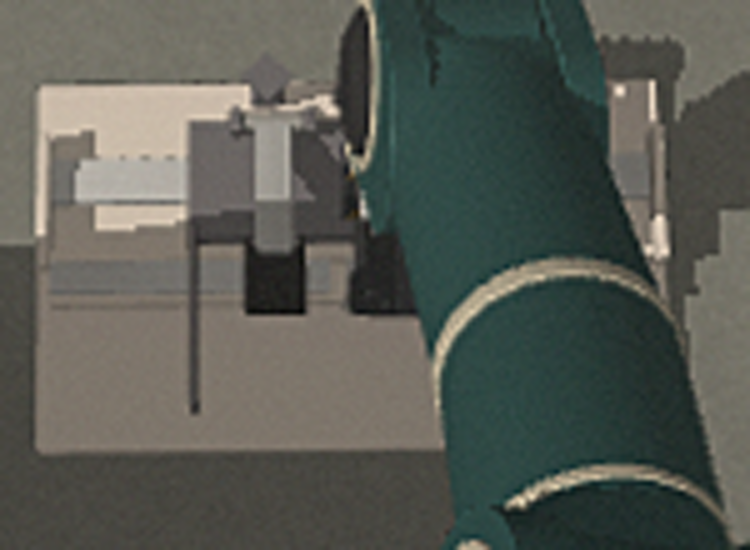

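The carriage moved cleanly with only about 3 N. In the crop its fence is at x≈195, the plate at 245–305 and the pointer head at 268.

```bash
python3 - <<'E'
from h import *
c=read_camera('top'); f=lambda u,v:(220+(u+.5)/5-.5,160+(v+.5)/5-.5)
for n,u,v,z in [('fence',195,410,.074),('fenceF',196,260,.074),('plateL',246,312,.115),('plateR',305,312,.115),('blockL',189,160,.05),('ptr',267,72,.076),('platefar',275,250,.14)]: print(n,ray(c,f(u,v),z).round(4))
go([.575,-.1,.05],down(.1))
E
```

```text
fence [0.4392 0.0334 0.074 ]
fenceF [0.5355 0.0335 0.074 ]
plateL [0.4948 0.0011 0.115 ]
plateR [ 0.4948 -0.0353  0.115 ]
blockL [0.6069 0.0394 0.05  ]
ptr [ 0.6595 -0.0116  0.076 ]
platefar [ 0.5289 -0.0167  0.14  ]
dpos [-0.0154  0.0004 -0.002 ] rot [ 0.    -0.001  0.001] | now [ 0.5746 -0.0845  0.0495] F [-0.3 -0.2  0.8] t 4.53
```

Emit:
arm_command([
  {"fingers": 0, "delta_pos": [0.005, 0, 0], "rot": [0, 0, 0]},
  {"fingers": 0, "delta_pos": [0.009, 0, 0.001], "rot": [0, 0, 0]},
  {"fingers": 0, "delta_pos": [0.0115, 0, 0.001], "rot": [0, 0, 0]},
  {"fingers": 0, "delta_pos": [0.0115, 0, 0.001], "rot": [0, 0, 0]},
  {"fingers": 0, "delta_pos": [0.0115, 0, 0.001], "rot": [0, 0, 0]},
])

```text
clock: 5.15
eef_pos: [0.5744, -0.0738, 0.0496]
ee_rot: [-2.17, -2.17, -0.109]
contact_force: [0.7, -0.3, 0.3]
opening: 0.0007
grasp_force: 0.0
```

```bash
python3 - <<'E'
from h import *
go([.575,-.1,.05],down(.1))
go([.575,-.1,.2],down(.1))
go([.515,-.006,.22],down(0))
E
```

```text
dpos [-0.026   0.0006 -0.003 ] rot [-0. -0.  0.] | now [ 0.5744 -0.0738  0.0496] F [ 0.7 -0.3  0.3] t 5.15
dpos [-0.011   0.0006 -0.1523] rot [-0. -0.  0.] | now [ 0.5744 -0.0738  0.0496] F [ 0.7 -0.3  0.3] t 5.15
dpos [ 0.0845 -0.0594 -0.1627] rot [-0.  -0.1  0. ] | now [ 0.5744 -0.0738  0.0496] F [ 0.7 -0.3  0.3] t 5.15
```

Emit:
arm_command([
  {"fingers": 0, "delta_pos": [-0.026, 0, -0.003], "rot": [0, 0, 0]},
  {"fingers": 0, "delta_pos": [-0.021, 0, -0.053], "rot": [0, 0, 0]},
  {"fingers": 0, "delta_pos": [-0.016, 0, -0.103], "rot": [0, 0, 0]},
  {"fingers": 0, "delta_pos": [-0.011, 0, -0.152], "rot": [0, 0, 0]},
  {"fingers": 0, "delta_pos": [0.03, -0.028, -0.155], "rot": [0, -0.05, 0]},
  {"fingers": 0, "delta_pos": [0.083, -0.058, -0.163], "rot": [0, -0.1, 0]},
  {"fingers": 0, "delta_pos": [0.083, -0.058, -0.163], "rot": [0, -0.1, 0]},
  {"fingers": 0, "delta_pos": [0.083, -0.058, -0.163], "rot": [0, -0.1, 0]},
])

```text
clock: 6.15
eef_pos: [0.5166, -0.0078, 0.2203]
ee_rot: [2.221, 2.222, 0.0]
contact_force: [-0.0, 0.2, -0.4]
opening: 0.0004
grasp_force: 0.0
```

```bash
python3 - <<'E'
from h import *
go([.517,-.007,.18],down(0))
c=read_camera('wrist'); save(c,'w3.png')
T=np.array(c['world_from_camera']); print(T[:3,3].round(3))
print(proj(c,[[.5227,-.007,.137],[.533,-.005,.034],[.43,.045,.074]]).round())
for t in('thumb_plate','fence','carriage','lever'): print(t,[(np.round(q['bbox']),round(q['p'],2)) for q in search_frame(c,t)[:1]])
E
```

```text
dpos [0.0008 0.0004 0.0403] rot [ 0. -0.  0.] | now [ 0.5166 -0.0078  0.2203] F [-0.   0.2 -0.4] t 6.15
[0.516 0.07  0.381]
[[282. 219.]
 [289. 189.]
 [184. 147.]]
thumb_plate [(array([247., 188.,  58.,  55.]), 0.59)]
fence [(array([200., 138., 197., 102.]), 0.83)]
carriage [(array([195., 141., 201., 102.]), 0.93)]
lever [(array([243., 177., 151.,  66.]), 0.86)]
```

View pics/w3.png

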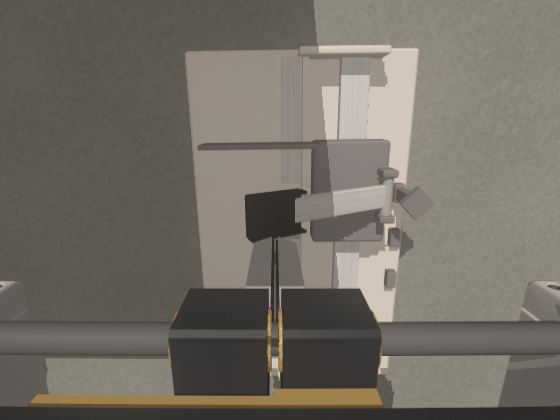

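The plate is at about (276,215), matching the projection within a few mm. The strip's visible edge at about (291,183) looks like the notch edge beside the plate.

```bash
python3 - <<'E'
from h import *
c=read_camera('wrist'); print([ray(c,(291,v),.034).round(4)[1] for v in (181,183,185)])
print([int(x) for x in c['pixels'][165:195,291].sum(1)//3])
print('fence',ray(c,(250,143.5),.074)[1],ray(c,(250,148),.074)[1])
print('head',ray(c,(415,203),.076))
E
```

```text
[np.float64(0.0039), np.float64(0.0017), np.float64(-0.0006)]
[136, 135, 136, 135, 136, 134, 135, 135, 135, 135, 133, 134, 134, 134, 133, 133, 133, 135, 140, 140, 139, 140, 128, 80, 48, 46, 47, 46, 47, 48]
fence 0.047717790853251965 0.043491541151886345
head [ 0.65622634 -0.01047167  0.076     ]
```

Emit:
arm_command([
  {"fingers": 0, "delta_pos": [0.001, 0, 0.025], "rot": [0, 0, 0]},
  {"fingers": 0, "delta_pos": [0.001, 0, 0.04], "rot": [0, 0, 0]},
  {"fingers": 0, "delta_pos": [0.001, -0.003, 0.053], "rot": [0, 0, 0]},
  {"fingers": 0, "delta_pos": [0.001, -0.006, 0.066], "rot": [0, 0, 0]},
  {"fingers": 0, "delta_pos": [0.001, -0.009, 0.08], "rot": [0, 0, 0]},
  {"fingers": 0, "delta_pos": [0.001, -0.012, 0.094], "rot": [0, 0, 0]},
  {"fingers": 0, "delta_pos": [0.001, -0.014, 0.106], "rot": [0, 0, 0]},
  {"fingers": 0, "delta_pos": [0.001, -0.014, 0.112], "rot": [0, 0, 0]},
  {"fingers": 0, "delta_pos": [0.001, -0.014, 0.116], "rot": [0, 0, 0]},
])

```text
clock: 7.58
eef_pos: [0.5025, -0.0065, 0.1039]
ee_rot: [-2.221, -2.221, -0.0]
contact_force: [-0.7, -0.3, 0.5]
opening: 0.0003
grasp_force: 0.6
```

Emit:
arm_command([
  {"fingers": 0, "delta_pos": [0, 0, 0.0015], "rot": [0, 0, 0]},
  {"fingers": 0, "delta_pos": [0, 0, 0.003], "rot": [0, 0, 0]},
  {"fingers": 0, "delta_pos": [0, 0, 0.0045], "rot": [0, 0, 0]},
  {"fingers": 0, "delta_pos": [0, 0, 0.005], "rot": [0, 0, 0]},
])

```text
clock: 8.07
eef_pos: [0.5025, -0.0066, 0.0992]
ee_rot: [-2.221, -2.221, -0.0]
contact_force: [-2.0, -0.2, 5.9]
opening: 0.0003
grasp_force: 2.6
```

Emit:
arm_command([
  {"fingers": 0, "delta_pos": [0, 0, 0.001], "rot": [0, 0, 0]},
  {"fingers": 0, "delta_pos": [0, 0, 0.001], "rot": [0, 0, 0]},
])

```text
clock: 8.32
eef_pos: [0.5025, -0.0066, 0.0982]
ee_rot: [-2.221, -2.222, -0.0]
contact_force: [0.1, -0.1, 1.5]
opening: 0.0006
grasp_force: 0.1
```

Emit:
arm_command([
  {"fingers": 0, "delta_pos": [0, 0, 0.001], "rot": [0, 0, 0]},
  {"fingers": 0, "delta_pos": [0, 0, 0.002], "rot": [0, 0, 0]},
  {"fingers": 0, "delta_pos": [0, 0, 0.002], "rot": [0, 0, 0]},
])

```text
clock: 8.7
eef_pos: [0.5024, -0.0066, 0.096]
ee_rot: [-2.221, -2.221, -0.0]
contact_force: [-0.3, 0.5, 0.4]
opening: 0.0006
grasp_force: 0.2
```

Emit:
arm_command([
  {"fingers": 0, "delta_pos": [0, 0, 0.0015], "rot": [0, 0, 0]},
  {"fingers": 0, "delta_pos": [0, 0, 0.003], "rot": [0, 0, 0]},
])

```text
clock: 8.95
eef_pos: [0.5024, -0.0066, 0.093]
ee_rot: [-2.221, -2.221, 0.0]
contact_force: [-1.2, -0.3, 2.6]
opening: 0.0006
grasp_force: 1.2
```

Emit:
arm_command([
  {"fingers": 0, "delta_pos": [0, 0, 0.0015], "rot": [0, 0, 0]},
  {"fingers": 0, "delta_pos": [0, 0, 0.003], "rot": [0, 0, 0]},
])

```text
clock: 9.2
eef_pos: [0.5024, -0.0066, 0.09]
ee_rot: [-2.221, -2.221, -0.0]
contact_force: [-1.0, 0.2, 1.7]
opening: 0.0006
grasp_force: 1.1
```

Emit:
arm_command([
  {"fingers": 0, "delta_pos": [0, 0, 0.002], "rot": [0, 0, 0]},
  {"fingers": 0, "delta_pos": [0, 0, 0.004], "rot": [0, 0, 0]},
  {"fingers": 0, "delta_pos": [0, 0, 0.006], "rot": [0, 0, 0]},
])

```text
clock: 9.57
eef_pos: [0.5024, -0.0066, 0.084]
ee_rot: [-2.221, -2.221, -0.0]
contact_force: [-1.7, -0.1, 1.0]
opening: 0.0006
grasp_force: 1.1
```

Emit:
arm_command([
  {"fingers": 0, "delta_pos": [0, 0, 0.001], "rot": [0, 0, 0]},
  {"fingers": 0, "delta_pos": [0, 0, 0.0015], "rot": [0, 0, 0]},
])

```text
clock: 9.82
eef_pos: [0.5024, -0.0066, 0.0828]
ee_rot: [-2.221, -2.221, 0.0]
contact_force: [-6.2, -0.7, 13.7]
opening: 0.0006
grasp_force: 6.8
```

The lever met a firm stop with the tips at about 64 mm, which is the home height. I'll retract and check.

Emit:
arm_command([
  {"fingers": 0, "delta_pos": [0, 0, -0.02], "rot": [0, 0, 0]},
  {"fingers": 0, "delta_pos": [0, 0, -0.07], "rot": [0, 0, 0]},
  {"fingers": 0, "delta_pos": [0, 0, -0.12], "rot": [0, 0, 0]},
  {"fingers": 0, "delta_pos": [-0.06, 0, -0.15], "rot": [0, 0, 0]},
  {"fingers": 0, "delta_pos": [-0.12, 0, -0.15], "rot": [0, 0, 0]},
  {"fingers": 0, "delta_pos": [-0.12, 0, -0.15], "rot": [0, 0, 0]},
  {"fingers": 0, "delta_pos": [-0.12, 0, -0.15], "rot": [0, 0, 0]},
])

```text
clock: 10.7
eef_pos: [0.5025, -0.1264, 0.2325]
ee_rot: [-2.221, -2.221, -0.001]
contact_force: [-0.1, 1.4, 0.1]
opening: -0.0
grasp_force: 0.0
```

```bash
python3 - <<'E'
from h import *
c=read_camera('wrist'); save(c,'w4.png')
a=proj(c,[[.5,-.0065,.064],[.476,-.0255,.064],[.476,.0125,.064],[.526,.0125,.064]]).round(); print(a)
im=c['pixels'][:,:,::-1].copy()
for p in a: cv2.circle(im,tuple(int(x) for x in p),2,(0,0,255),-1)
cv2.imwrite('pics/w4.png',im)
E
```

```text
[[272.  75.]
 [248.  96.]
 [247.  54.]
 [299.  54.]]
```

View pics/w4.png

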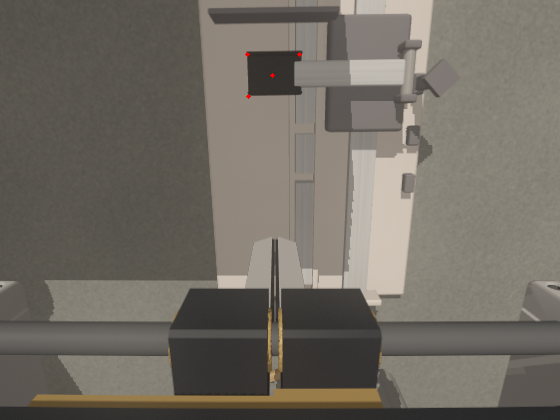

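The plate at (248–302, 52–97) matches the level, home-position projection. The free notches are at rows 128 and 176, and the lever sits over the third, beside the pointer at (440,78).

```bash
python3 -c "
from cell import *
print(hand_in())"
```

```text
the job is handed in; nothing more can be done
None
```

I slid the carriage to the tall pointer (the +y place) and pressed its lever fully down. It hit a firm stop at the 64 mm home height, so the catch is home in the notch, about 6 mm to the +y side of the pointer. I handed the job in at about 11 s with the arm clear; the hand-in call gave no verdict.

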